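# Tap a sanding bobbin's tapered shank home in the bench spindle

## Robot

A 6-joint arm with a two-finger parallel gripper is mounted at the origin on the work surface. World frame = base frame: x ahead of the robot, y to its left, z up, the work surface at z = 0. Lengths are in m, angles in rad, forces in N, time in s.
With the tool pointing down it reaches from about 0.3 to 0.825 m from the base axis. Payload 5.4 kg.
Tool frame: the origin (TCP) lies on the front face of the gripper's body, between the roots of the fingers; the fingertips stand 88 mm ahead of it and the grasp point (between the pads) lies 69 mm ahead of it; z points along the fingers, x is the direction in which the jaws open and shut, and the axes are right-handed (so a half turn about z gives the same grasp; the last joint's range is limited). The gripper opens to 92 mm and grips with 3 to 60 N. Pads are 20 mm wide; open, the fingers measure 128 mm over their backs; the gripper's body (75 mm by 189 mm) begins 69 mm behind the grasp point.
Start: joints at [-1.403, 0.158, 1.597, -0, 1.386, -0.21], TCP at [0.212, -0.534, 0.303] pointing down, gripper open.
Joint ranges: [-2.91, 2.91], [-0.94, 2.29], [0.18, 2.7], [-1.29, 4.43], [0.17, 2.64], [-3, 3]. Speed limits (rad/s): [2.57, 2.57, 3.14, 3.14, 3.14, 3.14].

## Interface

Orientations are given as a unit quaternion [x, y, z, w].
In Python, from workcell import robot, viewer gives the robot as it stands.
- The arm moves only by the tool move_arm, never from a script. Its arguments are lists of equal length, an entry for each row: "grip": the closure in counts, from 0 (fully open) to 255 (shut); "xyz": the shift along the tool's x, y, z in cm, a list of three; "spin": the turn about the tool's z in rad. In form: {"grip": [grip, ...], "xyz": [[tx, ty, tz], ...], "spin": [spin, ...]}. A call has 1 to 8 rows; each row is the pose to reach, as a shift and turn from the pose commanded when the call began, along the tool's axes at that moment; what a row does not reach only later rows make up. A row lasts 1/8 s, in which the tool goes at most 62.5 mm and 10.7 degrees, less where a joint would pass 70% of its speed; a pose out of reach is approached as far as the arm can. A call with a gripper value outside its range is refused whole. The fingers move at their own pace and stop on an object; "squeeze" is the grip in N (left out, the last holds). Time passes only in rows, so rows that repeat a pose let the fingers close. It gives the time, the measured TCP pose, the force and the opening at its end, in the units of the state.
- robot.sense(): the state, without advancing time (a new reading comes with each control period).
- viewer.camera(name): name is "scene" or "top" or "wrist"; returns (picture, depth): 420x560x3 uint8, red, green, blue; 420x560 float32, m along the optical axis (not along the pixel's ray), 0 where there is no reading.
- viewer.camera_params(name): a dict with "fx", "fy", "cx", "cy" (pixels), "pose" (4x4, takes a point from camera to world coordinates); the wrist camera has in their place "tool_from_camera" (4x4, takes a point from camera to tool coordinates, whose origin is the TCP and whose axes are the tool frame's). Camera axes: x right, y up, looking along -z (the intrinsics and any distortion apply to the point x, -y, -z); pixel columns grow to the right and rows downward; lengths in m; the calibration is good to about 2 mm. A picture is of the moment at which its call begins: read the wrist's pose just before it. camera_params takes no time and is no camera call.
- robot.close_job(): hands the job in, once; it reports no verdict.
The state is a dict: "time_s": time; "joint_positions": joint angles; "joint_velocities": joint speeds; "joint_efforts": joint torques, N m; "tool_pos": TCP position; "tool_rot": TCP orientation; "force": force on the tool from outside, world axes, zero at the start; "ft_torque": the same for the moment, N m; "gripper_width": opening from 0.0 (shut) to 1.0 (fully open).
Only numpy, scipy, OpenCV 4.12 (cv2) and the standard library are available. Lean on these libraries where they do the work, as an engineer would, in place of code of your own. Each camera call takes 0.05 s, during which the arm holds its last target. There are 200 camera calls.

## Task

Fit the red sanding bobbin to the bench spindle: lift it out of the wooden rack, stand its tapered shank loosely in the socket of the spindle's steel nose and let go of it there, short of home. Then take the white-faced tapper and tap or press the bobbin gently down until its shoulder sits home on the nose, finishing with about 20 newtons (at least 12, never more than 40) on it so that the taper holds. Stand the tapper back upright on its black pad, and leave the other bobbins and everything else on the bench where they are.

Things in the scene. Friction and masses are not known exactly. Their poses are not given: they have to be found in the camera images.
- red_bobbin_mid (a point): Centre of the red sanding bobbin (the one to fit), on its axis, half-way up the drum; z up along the axis. Red drum 32 mm across, 50 mm high (25 mm above and below this point). On it a flat steel button 20 mm across, its top 31 mm above this point. Below it a steel collar 36 mm across, 6 mm thick; its underside, the shoulder, is 31 mm below this point, the tip of the shank 71 mm.
- red_bobbin: The red bobbin, loose, about 130 g; origin at the centre of its shoulder. Below that a round tapered shank, 40 mm long, 22 mm across at the shoulder, about 16 mm near its chamfered tip. It starts upright in a hole of the rack, shoulder on its top. Let go in the socket, it hangs 3 to 9 mm short of home; bearing down with a force that grows to 8 to 16 N drives it on, until its shoulder meets the nose and stops it hard.
- spindle: Bench spindle, fixed: round green housing, 124 mm across at its foot; origin at the centre of its foot, z up. A steel nose about 50 mm across, with a flat ring-shaped top, rises upright from its centre; its height is adjustable and not known: the top is 70 to 82 mm above the bench. In the nose's top, on the same axis, is the mouth of the socket, 21 mm across, which matches the shank.
- tapper_mid (a point): Centre (half-way up) of the tapper, a loose soft-faced hand tool, about 250 g, 76 mm high, standing upright, z up along its axis. Its lower 12 mm is a white nylon head, 52 mm across, with a flat underside 38 mm below this point; above it a round wooden handle 26 mm across and 64 mm long, narrowing over its top 12 mm.
- pad: Black rubber pad, fixed to the bench, 110 mm across and 5 mm thick, origin at the centre of its underside. The tapper starts upright on it, anywhere within about 15 mm of its centre.
- rack: Wooden rack, fixed, 70 x 240 x 50 mm high; origin at the centre of its underside, the long side along its own y. Three holes 26 mm across at y = -80, 0 and +80 mm, each with one bobbin; which bobbin is where varies.
- blue_bobbin: Blue bobbin, 42 mm across its drum, otherwise as the red one, loose in the rack: leave it there. Origin at the centre of its shoulder, 50 mm above the bench in the rack; its top is 62 mm above that.
- yellow_bobbin: Yellow bobbin, 24 mm across its drum, otherwise as the red one, loose in the rack: leave it there. Origin at the centre of its shoulder.
- tapper: The tapper's body; origin at the centre of its underside.

How it is judged:
By the outcome, as a careful person would: the job done as asked, in the order asked, and still so for the second after the job is handed in, with the robot touching nothing.
It also fails if it takes over 72 s, if anything falls off the work surface, if the arm or the gripper's body presses on something with over 40 N, if the wrist force passes 120 N, or if a joint passes its speed limit or range.

## Working session

There is one attempt and no reset: what is moved stays moved. The work goes in short steps, Python scripts to look and compute and a tool call to move; the robot and the scene stay as the last step left them, time stands still between calls to the robot, and variables do not carry over. Pictures are saved under pics/ and viewed, about 8 in all and at most 12, crops included, and the job is handed in when it is done.

Besides the shell and the picture viewer there is one more tool, called after "Request:" as name([rows], argument=value, ...), one row to a line, values as JSON. move_arm: Moves the arm, as the interface text tells. Its arguments: {"type":"object","properties":{"grip":{"type":"array"},"xyz":{"type":"array"},"spin":{"type":"array"},"squeeze":{"type":"number"}},"required":["grip","xyz","spin"]}

```bash
mkdir -p pics; ls; cat > h.py <<'E'
import numpy as np, cv2
from workcell import robot, viewer
from scipy.spatial.transform import Rotation as R
np.set_printoptions(precision=4,suppress=True)
def cloud(name):
    s=robot.sense(); p=viewer.camera_params(name); im,d=viewer.camera(name)
    if 'pose' in p: T=np.array(p['pose'])
    else:
        W=np.eye(4); W[:3,:3]=R.from_quat(s['tool_rot']).as_matrix(); W[:3,3]=s['tool_pos']; T=W@np.array(p['tool_from_camera'])
    v,u=np.mgrid[:d.shape[0],:d.shape[1]]
    K=np.array([[p['fx'],0,p['cx']],[0,p['fy'],p['cy']],[0,0,1]])
    D=p.get('dist',p.get('distortion',None))
    pts=np.stack([u.ravel(),v.ravel()],1).astype(float)[:,None]
    n=cv2.undistortPoints(pts,K,None if D is None else np.array(D,float))[:,0].reshape(d.shape+(2,))
    c=np.stack([n[...,0]*d,-n[...,1]*d,-d,np.ones_like(d)],-1)
    w=(c@T.T)[...,:3]; w[d==0]=np.nan
    return im,d,w
def save(f,im): cv2.imwrite('pics/'+f,im[...,::-1])
E
python3 - <<'E'
from h import *
for n in('top','scene'):
    print(n,viewer.camera_params(n))
    im,d,w=cloud(n); save(n+'0.png',im); np.savez(n+'0.npz',im=im,w=w)
print(viewer.camera_params('wrist').keys()); print(robot.sense())
E
```

```text
pics
top {'fx': 466.376679462574, 'fy': 466.376679462574, 'cx': 280.2940452866858, 'cy': 199.20643150750956, 'pose': array([[-0.0154,  0.9951, -0.0981,  0.4195],
       [-0.9998, -0.0145,  0.0098,  0.0595],
       [ 0.0084,  0.0982,  0.9951,  1.2361],
       [ 0.    ,  0.    ,  0.    ,  1.    ]])}
scene {'fx': 531.8589505913646, 'fy': 531.8589505913646, 'cx': 277.443037847138, 'cy': 206.05650330228232, 'pose': array([[ 0.2441, -0.7465,  0.6189,  1.2322],
       [ 0.9697,  0.1879, -0.1559, -0.1295],
       [ 0.0001,  0.6383,  0.7698,  0.9612],
       [ 0.    ,  0.    ,  0.    ,  1.    ]])}
dict_keys(['fx', 'fy', 'cx', 'cy', 'tool_from_camera'])
{'time_s': 0.1, 'joint_positions': array([-1.4031,  0.159 ,  1.5981, -0.    ,  1.3862, -0.2101]), 'joint_velocities': array([ 0.0006, -0.0028, -0.0027,  0.0003, -0.0017,  0.0004]), 'joint_efforts': array([ -0.0011, -38.6505, -32.2962,   0.0703,   0.0339,  -0.    ]), 'tool_pos': array([ 0.212 , -0.5341,  0.3018]), 'tool_rot': array([ 0.8273, -0.5618, -0.0006, -0.0006]), 'force': array([-0.0541, -0.2152, -0.0509]), 'ft_torque': array([ 0.0123,  0.0422, -0.014 ]), 'gripper_width': 0.9962121064711961}
```

View pics/top0.png

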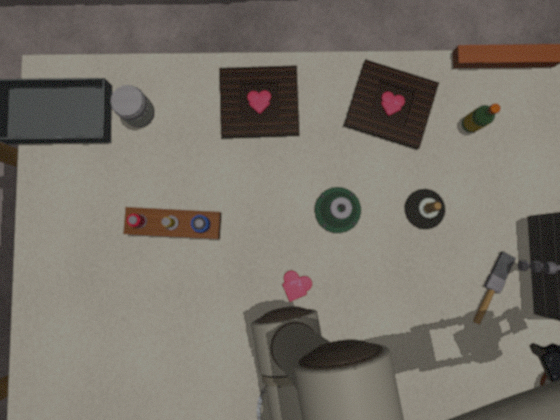

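View pics/scene0.png

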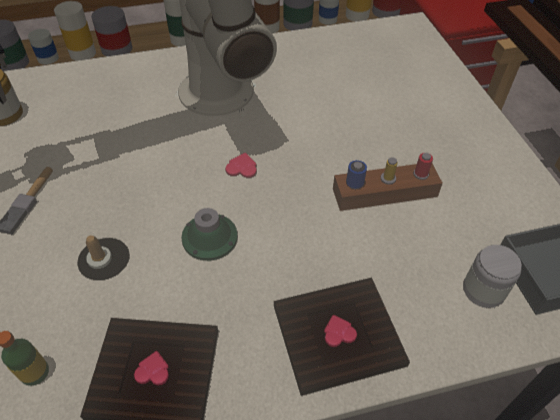

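The top view shows the red bobbin at (136,221), yellow at (170,223) and blue at (200,224) in the rack. The spindle is at (340,209) and the tapper at (430,208). Now measuring them from depth.

```bash
cat > m.py <<'E'
from h import *
from scipy.optimize import least_squares
def circ(P):
    c0=np.r_[P.mean(0),P.std()*1.4]
    r=least_squares(lambda c:np.hypot(P[:,0]-c[0],P[:,1]-c[1])-c[2],c0,loss='soft_l1',f_scale=.001);return r.x
E
python3 - <<'E'
from m import *
for n in('top','scene'):
    f=np.load(n+'0.npz'); im,w=f['im'].astype(int),f['w']
    x,y,z=w[...,0],w[...,1],w[...,2]
    print(n,'bench z',np.nanmedian(z[(abs(x-.45)<.1)&(abs(y-.15)<.05)]))
    reg=lambda a,b,c,d:(x>a)&(x<b)&(y>c)&(y<d)
    r=reg(.3,.55,.1,.5)&(z>.02)
    for lo,hi in((.042,.056),(.065,.105),(.105,.12)):
        m=r&(z>lo)&(z<hi); k,l,st,c=cv2.connectedComponentsWithStats(m.astype(np.uint8))
        for i in range(1,k):
            if st[i,4]>6: P=w[l==i]; print(lo,st[i],P.mean(0),P.min(0),P.max(0),im[l==i].mean(0), cv2.minAreaRect(P[:,:2].astype(np.float32)) if lo<.05 else '')
    m=reg(.3,.6,-.15,.08)&(z>.065)&(z<.09);P=w[m]; print('nose',m.sum(),P.mean(0),P.min(0),P.max(0),np.median(P[:,2]))
    m=reg(.3,.6,-.15,.06)&(z>.008)&(z<.02);P=w[m]; print('foot',circ(P))
    m=reg(.3,.6,-.32,-.12)&(z>.02);P=w[m]; print('tap',m.sum(),P.mean(0),P.min(0),P.max(0))
    m=reg(.3,.6,-.32,-.12)&(z>.068);P=w[m]; print('taptop',m.sum(),P.mean(0),P.min(0),P.max(0))
E
```

```text
top bench z 0.0002432424449756443
0.042 [ 123  207   97   32 1963] [0.48   0.3255 0.0503] [0.4401 0.2044 0.0422] [0.5224 0.4482 0.056 ] [100.9073  67.9251  46.351 ] ((0.48067885637283325, 0.32561564445495605), (0.24140475690364838, 0.0701998844742775), 86.24100494384766)
0.065 [135 214  11  13  71] [0.485  0.393  0.0881] [0.4711 0.3877 0.0651] [0.5012 0.4018 0.1048] [84.3803 31.9577 37.6056] 
0.065 [199 216  12  17  50] [0.4708 0.2311 0.0883] [0.4545 0.2242 0.0667] [0.4942 0.2512 0.1044] [50.46 50.44 72.  ] 
0.065 [169 218   6  10  36] [0.4789 0.3163 0.0867] [0.4688 0.3127 0.0655] [0.4908 0.3259 0.1049] [80.8889 70.6111 41.2222] 
0.065 [192 227   4   4   7] [0.4627 0.2593 0.1038] [0.4592 0.2561 0.1023] [0.4666 0.2631 0.1047] [62.7143 66.5714 96.5714] 
0.105 [127 214  13  13 114] [0.4851 0.4047 0.1098] [0.471  0.3897 0.1052] [0.5002 0.4191 0.118 ] [119.6667  69.9474  76.9737] 
0.105 [191 215  17  17 199] [0.475  0.245  0.1087] [0.4564 0.2259 0.105 ] [0.4953 0.2652 0.118 ] [71.0905 75.402  94.0302] 
0.105 [162 217  10  10  69] [0.4801 0.3242 0.111 ] [0.4697 0.3132 0.1054] [0.4916 0.335
[... 1235 characters left out ...]
] 
0.105 [419 153  14  11  84] [0.4904 0.402  0.1087] [0.4746 0.3881 0.105 ] [0.5036 0.4172 0.1136] [111.0714  81.0119  82.0357] 
0.105 [387 158  10   8  63] [0.4844 0.3222 0.1101] [0.4717 0.313  0.105 ] [0.495  0.3321 0.1141] [104.6508  97.3016  88.8413] 
0.105 [348 161  19  13 134] [0.48   0.2434 0.1082] [0.4593 0.223  0.1051] [0.5    0.2633 0.1147] [81.1194 80.6119 88.9328] 
nose 396 [ 0.5145 -0.1051  0.073 ] [ 0.4836 -0.1304  0.0651] [ 0.5398 -0.0791  0.0796] 0.07359528712258956
foot [ 0.4004 -0.1338  0.1587  0.334 ]
tap 381 [ 0.5271 -0.1321  0.0446] [ 0.4907 -0.1514  0.0201] [ 0.5598 -0.12    0.0771]
taptop 64 [ 0.5139 -0.1245  0.0737] [ 0.4923 -0.1304  0.0681] [ 0.5327 -0.1201  0.0771]
```

```bash
cat >> h.py <<'E'
def shift(x,y,z,yaw_deg,s=None):
    """tool-frame shift (cm) and spin to reach TCP xyz with tool-x yaw"""
    s=s or robot.sense(); M=R.from_quat(s['tool_rot']).as_matrix()
    d=M.T@(np.array([x,y,z])-s['tool_pos'])*100
    yaw=np.arctan2(M[1,0],M[0,0]); dy=(np.radians(yaw_deg)-yaw+np.pi)%(2*np.pi)-np.pi
    print('shift cm',d,'spin',-dy,'yaw',np.degrees(yaw),'tilt',M[:,2])
E
python3 - <<'E'
from m import *
for n in('top','scene'):
    f=np.load(n+'0.npz'); w=f['w']; x,y,z=w[...,0],w[...,1],w[...,2]
    r=(x>.35)&(x<.65)&(y>-.42)&(y<-.22)
    for lo,hi in((.013,.02),(.025,.065),(.065,.09)):
        P=w[r&(z>lo)&(z<hi)]; print(n,lo,len(P),P.mean(0),P.min(0),P.max(0))
shift(.51,-.104,.303,-3.6)
E
```

```text
top 0.013 148 [ 0.5109 -0.3368  0.0167] [ 0.4869 -0.3631  0.013 ] [ 0.5348 -0.3176  0.0199]
top 0.025 53 [ 0.509  -0.334   0.0458] [ 0.4987 -0.3461  0.0256] [ 0.523  -0.3291  0.0637]
top 0.065 82 [ 0.5107 -0.3403  0.0767] [ 0.4987 -0.3545  0.0654] [ 0.5244 -0.3301  0.0876]
scene 0.013 231 [ 0.5206 -0.3429  0.0163] [ 0.4911 -0.3703  0.0131] [ 0.5416 -0.3189  0.0199]
scene 0.025 149 [ 0.5228 -0.3417  0.0459] [ 0.5099 -0.3555  0.0252] [ 0.529  -0.3318  0.0649]
scene 0.065 124 [ 0.5182 -0.3432  0.0749] [ 0.5055 -0.3553  0.0651] [ 0.5287 -0.3317  0.0843]
shift cm [-28.9811 -43.5609  -0.0547] spin -1.1301782974257133 yaw -68.35444653977443 tilt [-0.0003  0.0016 -1.    ]
```

Request:
move_arm([
  [-29,-43.6,0],
  [-29,-43.6,0],
  [-29,-43.6,0],
  [-29,-43.6,0],
  [-29,-43.6,0],
  [-29,-43.6,0],
  [-29,-43.6,0],
  [-29,-43.6,0],
], grip=[0,0,0,0,0,0,0,0], spin=[-1.131,-1.131,-1.131,-1.131,-1.131,-1.131,-1.131,-1.131])

```text
time_s: 1.1
tool_pos: [0.4976, -0.1215, 0.3025]
tool_rot: [1.0, -0.031, -0.0, 0.0]
force: [-0.1, 0.3, 0.3]
gripper_width: 1.0
```

```bash
python3 - <<'E'
from m import *
print(viewer.camera_params('wrist'))
s=robot.sense(); print(s['tool_pos'],s['joint_velocities'])
im,d,w=cloud('wrist'); save('w1.png',im); np.savez('w1.npz',im=im,w=w,d=d)
x,y,z=w[...,0],w[...,1],w[...,2]
print('range',np.nanmin(x),np.nanmax(x),np.nanmin(y),np.nanmax(y))
E
```

```text
{'fx': 318.95341393527036, 'fy': 318.95341393527036, 'cx': 280.53341497782515, 'cy': 207.2696203500883, 'tool_from_camera': array([[ 1.    ,  0.0001,  0.0002,  0.0003],
       [ 0.0001, -0.9604, -0.2788, -0.0794],
       [ 0.0002,  0.2788, -0.9604, -0.0828],
       [ 0.    ,  0.    ,  0.    ,  1.    ]])}
[ 0.4976 -0.1215  0.3025] [ 1.0187  0.4161 -0.4076 -0.0009 -0.0148  1.0137]
range 0.10844287029585309 0.8486329873801193 -0.47637387820794086 0.09234048353627868
```

View pics/w1.png

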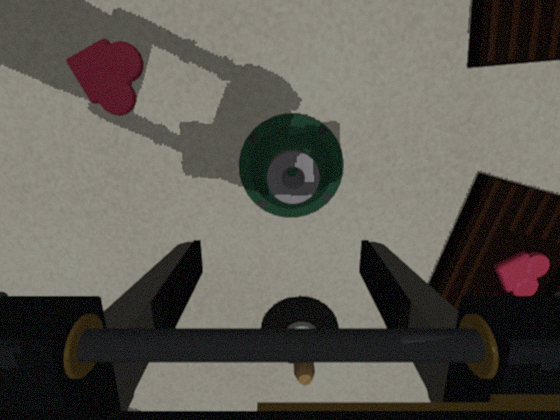

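The wrist view shows the housing at (291,165), the nose at (292,177) with its dark socket mouth, and the tapper behind the fingers at (303,350). The arm was still moving, so I'll re-measure now that it has settled.

```bash
cat >> m.py <<'E'
def nose(w):
    x,y,z=w[...,0],w[...,1],w[...,2]
    m=(abs(x-.51)<.05)&(abs(y+.104)<.05)&(z>.062)&(z<.1)
    zt=np.median(z[m]); m&=abs(z-zt)<.004
    cs=max(cv2.findContours(m.astype(np.uint8),cv2.RETR_CCOMP,cv2.CHAIN_APPROX_NONE)[0],key=len)[:,0]
    ct,h=cv2.findContours(m.astype(np.uint8),cv2.RETR_CCOMP,cv2.CHAIN_APPROX_NONE)
    print('nose z',zt,'outer',circ(w[cs[:,1],cs[:,0],:2]))
    for c,hh in zip(ct,h[0]):
        if hh[3]>=0 and len(c)>8: c=c[:,0]; print(' hole',len(c),circ(w[c[:,1],c[:,0],:2]))
    f=(abs(x-.51)<.08)&(abs(y+.104)<.08)&(z>.004)&(z<.012); print('foot',circ(w[f][:,:2]))
E
python3 - <<'E'
from m import *
for i in range(3): s=robot.sense(); im,d,w=cloud('wrist')
print(s['tool_pos'],s['joint_velocities']); nose(w); save('w2.png',im)
f=np.load('top0.npz'); nose(f['w']); nose(np.load('scene0.npz')['w'])
shift(.487,.33,.303,-3.6)
E
```

```text
[ 0.4976 -0.1209  0.3022] [-0.0742 -0.0144  0.0152 -0.0196  0.0012 -0.0199]
nose z 0.07575649523513295 outer [ 0.511  -0.1025  0.0256]
 hole 60 [ 0.5109 -0.1024  0.0104]
foot [125.8932 618.7273 631.3655]
nose z 0.07485130653464855 outer [ 0.5102 -0.1032  0.0249]
 hole 25 [ 0.51   -0.1035  0.011 ]
foot [ 0.5092 -0.1053  0.0635]
nose z 0.07348262264793493 outer [ 0.5128 -0.1049  0.0254]
 hole 25 [ 0.513  -0.1046  0.0105]
foot [2216.806  -188.6776 2224.2553]
shift cm [ -3.6741 -45.1103  -0.0788] spin 0.0036066040756916884 yaw -3.393356808088174 tilt [-0.0012  0.     -1.    ]
```

Request:
move_arm([
  [-4,-50,0],
  [-4,-50,0],
  [-4,-50,0],
  [-4,-50,0],
  [-4,-50,0],
  [-4,-50,0],
  [-4,-50,0],
  [-4,-50,0],
], grip=[0,0,0,0,0,0,0,0], spin=[0,0,0,0,0,0,0,0])

```text
time_s: 2.3
tool_pos: [0.4887, 0.3765, 0.3026]
tool_rot: [0.999, -0.032, 0.0, 0.0]
force: [1.4, -0.3, 0.3]
gripper_width: 1.0
```

```bash
cat >> m.py <<'E'
def tops(w,im,x0,y0,zr,rad):
    x,y,z=w[...,0],w[...,1],w[...,2]
    m=(np.hypot(x-x0,y-y0)<rad)&(z>zr[0])&(z<zr[1])
    c=max(cv2.findContours(m.astype(np.uint8),cv2.RETR_EXTERNAL,cv2.CHAIN_APPROX_NONE)[0],key=len)[:,0]
    print('top',m.sum(),np.median(z[m]),w[m].mean(0),'circ',circ(w[c[:,1],c[:,0],:2]))
E
python3 - <<'E'
from m import *
for i in range(4): s=robot.sense(); im,d,w=cloud('wrist')
print(s['tool_pos'],s['joint_velocities']); save('w3.png',im); np.savez('w3.npz',im=im,w=w)
tops(w,im,.487,.404,(.1085,.118),.016)
tops(w,im,.487,.404,(.100,.1085),.022)
tops(w,im,.482,.324,(.1085,.118),.016)
tops(w,im,.477,.245,(.1085,.118),.016)
x,y,z=w[...,0],w[...,1],w[...,2]
print(z[(np.hypot(x-.487,y-.404)<.03)&(z>.06)].max())
shift(.487,.404,.2,-3.6)
E
```

```text
[0.488  0.3771 0.3018] [-0.0551 -0.0369  0.0364 -0.0194  0.0059 -0.0131]
top 414 0.11284409214273511 [0.4864 0.4067 0.1127] circ [0.4864 0.4064 0.0094]
top 595 0.10684420210281792 [0.4867 0.4077 0.1067] circ [0.4865 0.4065 0.0154]
top 345 0.11285761894002377 [0.4812 0.3274 0.1127] circ [0.4812 0.3268 0.0095]
top 92 0.1112112249500101 [0.477  0.255  0.1109] circ [0.4756 0.2446 0.0111]
0.338915183673482
shift cm [-0.3111 -2.8385 10.1997] spin 0.0005988238764889076 yaw -3.565689919205526 tilt [-0.0008 -0.0013 -1.    ]
```

View pics/w3.png

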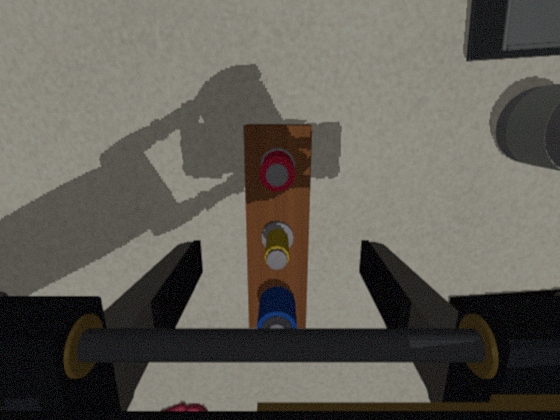

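Red's button is at (277,170), yellow is at (277,257) and blue at (277,322). The red axis is at (0.4865, 0.4065). Descending with the jaws across the rack.

Request:
move_arm([
  [-0.3,-2.9,0],
  [-0.3,-2.9,0],
  [-0.3,-2.9,4],
  [-0.3,-2.9,8],
  [-0.3,-2.9,12],
  [-0.3,-2.9,15],
  [-0.3,-2.9,15],
  [-0.3,-2.9,15],
], grip=[0,0,0,0,0,0,0,0], spin=[0,0,0,0,0,0,0,0])

```text
time_s: 3.5
tool_pos: [0.488, 0.4048, 0.1545]
tool_rot: [0.999, -0.032, 0.001, -0.0]
force: [0.0, -0.0, 0.2]
gripper_width: 1.0
```

Request:
move_arm([
  [-0.1,-0.15,0.2],
  [-0.1,-0.15,0.2],
  [-0.1,-0.15,0.2],
  [-0.1,-0.15,0.2],
  [-0.1,-0.15,0.2],
  [-0.1,-0.15,0.2],
  [-0.1,-0.15,0.2],
  [-0.1,-0.15,0.2],
], grip=[0,0,255,255,255,255,255,255], spin=[0,0,0,0,0,0,0,0], squeeze=20)

```text
time_s: 4.5
tool_pos: [0.4859, 0.4071, 0.1507]
tool_rot: [1.0, -0.031, 0.0, -0.0]
force: [-0.8, 0.8, -0.0]
gripper_width: 0.371
```

Request:
move_arm([
  [0,0,0],
  [0,0,-0.5],
  [0,0,-2],
  [0,0,-4.5],
  [0,0,-8],
  [0,0,-11.5],
  [0,0,-14],
  [0,0,-14],
], grip=[255,255,255,255,255,255,255,255], spin=[0,0,0,0,0,0,0,0])

```text
time_s: 5.5
tool_pos: [0.487, 0.4078, 0.2945]
tool_rot: [1.0, -0.031, 0.003, -0.002]
force: [0.7, -0.1, -1.4]
gripper_width: 0.345
```

```bash
python3 - <<'E'
from m import *
im,d,w=cloud('wrist'); im,d,w=cloud('wrist'); s=robot.sense();print(s['tool_pos'],s['gripper_width'],s['force'])
im2,d2,w2=cloud('scene'); save('s4.png',np.hstack([cv2.resize(im,(400,300)),cv2.resize(im2[100:310,280:560],(400,300))]))
shift(.511,-.1025,.29,-3.6)
E
```

```text
[0.4856 0.407  0.2903] 0.34389052622713556 [ 0.235   0.4074 -2.2672]
shift cm [ 5.7177 50.6722 -0.0116] spin 0.0007643759450357557 yaw -3.5562044843881173 tilt [-0.0019 -0.001  -1.    ]
```

View pics/s4.png

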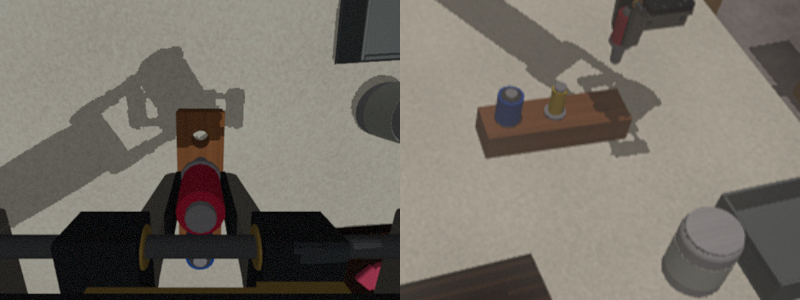

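The bobbin is held upright and clear of the rack, and the other two bobbins are undisturbed. Carrying it to the nose.

Request:
move_arm([
  [1,3,0],
  [1,8,0],
  [2,14,0],
  [3,20,0],
  [4,26,0],
  [5,32,0],
  [5.5,38,0],
  [5.7,43,0],
], grip=[255,255,255,255,255,255,255,255], spin=[0,0,0,0,0,0,0,0])

```text
time_s: 6.65
tool_pos: [0.5152, -0.0276, 0.2891]
tool_rot: [1.0, -0.031, -0.001, -0.0]
force: [0.5, -0.5, -1.1]
gripper_width: 0.341
```

Request:
move_arm([
  [0,4,0],
  [0,6.5,0],
  [0,7.6,0],
  [0,7.7,2],
  [0,7.7,4],
  [0,7.7,4],
], grip=[255,255,255,255,255,255], spin=[0,0,0,0,0,0])

```text
time_s: 7.4
tool_pos: [0.5101, -0.1012, 0.2483]
tool_rot: [1.0, -0.031, -0.002, -0.001]
force: [-0.7, 0.0, -1.2]
gripper_width: 0.341
```

```bash
cat > held.py <<'E'
from m import *
for i in range(4): s=robot.sense(); im,d,w=cloud('wrist')
print(s['time_s'],s['tool_pos'],s['joint_velocities'].round(3),s['force'],s['gripper_width'])
M=R.from_quat(s['tool_rot']).as_matrix(); t=(w-s['tool_pos'])@M
np.savez('held.npz',im=im,w=w,t=t)
X,Y,Z=t[...,0],t[...,1],t[...,2]
m=(abs(X)<.012)&(abs(Y)<.03)&(Z>.03)&(Z<.043)
print('button z',np.median(Z[m]),m.sum()); m&=abs(Z-np.median(Z[m]))<.003
c=max(cv2.findContours(m.astype(np.uint8),cv2.RETR_EXTERNAL,cv2.CHAIN_APPROX_NONE)[0],key=len)[:,0]
print('button circ tool',circ(t[c[:,1],c[:,0],:2]),'plane',np.linalg.lstsq(np.c_[X[m],Y[m],np.ones(m.sum())],Z[m],rcond=None)[0])
# visible side of drum / shank (camera on -y side): fit per-slice circle of known radius
for a,b,r in((.05,.06,.016),(.06,.07,.016),(.07,.08,.016),(.08,.09,.016),(.098,.101,.018),(.105,.115,.0105),(.115,.125,.0095),(.125,.135,.0088)):
    q=(abs(X)<r)&(abs(Y)<.03)&(Z>a)&(Z<b)
    if q.sum()>15:
        P=t[q]; f=least_squares(lambda c:np.hypot(P[:,0]-c[0],P[:,1]-c[1])-r,[0,0],loss='soft_l1',f_scale=.001).x
        print('slice',a,q.sum(),f)
save('h%d.png'%int(s['time_s']*10),im[:,100:460])
x,y,z=w[...,0],w[...,1],w[...,2]
n=(np.hypot(x-.511,y+.1025)<.027)&(abs(z-.0755)<.005); print('nose',n.sum(),np.median(z[n]))
E
python3 held.py
```

```text
7.55 [ 0.5117 -0.1021  0.2513] [-0.003 -0.008 -0.009 -0.001 -0.003 -0.   ] [ 1.2617 -0.63   -1.6176] 0.3430110940438432
button z 0.03799542087088656 1693
button circ tool [0.0003 0.0004 0.0096] plane [-0.0062 -0.0359  0.038 ]
slice 0.05 588 [0.0001 0.0011]
slice 0.06 502 [0.0001 0.0011]
slice 0.07 400 [0.0001 0.0012]
slice 0.08 347 [0.0001 0.0012]
slice 0.098 21 [0.0003 0.0013]
slice 0.125 42 [0.0001 0.0015]
nose 1898 0.07573231775797007
```

Request:
move_arm([
  [-0.06,-0.04,0],
  [-0.06,-0.04,1],
  [-0.06,-0.04,2],
  [-0.06,-0.04,3],
  [-0.06,-0.04,4],
  [-0.06,-0.04,5],
  [-0.06,-0.04,5.7],
  [-0.06,-0.04,5.7],
], grip=[255,255,255,255,255,255,255,255], spin=[0,0,0,0,0,0,0,0])

```text
time_s: 8.6
tool_pos: [0.5105, -0.1019, 0.193]
tool_rot: [1.0, -0.031, -0.0, -0.0]
force: [0.4, -0.1, -1.7]
gripper_width: 0.343
```

```bash
python3 held.py; python3 -c "
from h import *;shift(.511,-.1025,.18,-3.6)"
```

```text
8.75 [ 0.511  -0.1021  0.1941] [ 0.    -0.002 -0.    -0.001 -0.002  0.001] [-0.0904  0.1715 -1.2826] 0.33966266353746705
button z 0.03797712945048335 1673
button circ tool [0.0003 0.0004 0.0096] plane [ 0.0043 -0.0314  0.038 ]
slice 0.05 588 [0.0001 0.0011]
slice 0.06 495 [0.     0.0011]
slice 0.07 409 [0.0001 0.0011]
slice 0.08 342 [0.0001 0.0011]
slice 0.098 24 [0.0002 0.0013]
slice 0.115 714 [-0.0001 -0.0155]
slice 0.125 93 [ 0.0001 -0.0173]
nose 1868 0.07577917080841465
shift cm [-0.0041  0.0389  1.418 ] spin 0.0008498918721535631 yaw -3.5513047826831237 tilt [ 0.0008 -0.0004 -1.    ]
```

Request:
move_arm([
  [0,0,0.3],
  [0,0,0.6],
  [0,0,0.8],
  [0,0,0.9],
  [0,0,0.9],
], grip=[255,255,255,255,255], spin=[0,0,0,0,0])

```text
time_s: 9.43
tool_pos: [0.5108, -0.1019, 0.1846]
tool_rot: [1.0, -0.031, 0.0, -0.0]
force: [-0.1, 1.1, -1.1]
gripper_width: 0.346
```

Request:
move_arm([
  [0,0,0.1],
  [0,0,0.2],
  [0,0,0.2],
], grip=[255,255,255], spin=[0,0,0])

```text
time_s: 9.8
tool_pos: [0.5109, -0.1019, 0.1828]
tool_rot: [1.0, -0.031, 0.0, -0.0]
force: [1.1, 0.4, 0.6]
gripper_width: 0.342
```

Request:
move_arm([
  [0,0,0.1],
  [0,0,0.15],
  [0,0,0.15],
], grip=[255,255,255], spin=[0,0,0])

```text
time_s: 10.18
tool_pos: [0.5109, -0.102, 0.1814]
tool_rot: [1.0, -0.031, 0.0, -0.0]
force: [-0.4, 2.0, 3.8]
gripper_width: 0.34
```

Request:
move_arm([
  [0,0,-0.1],
  [0,0,-0.1],
  [0,0,-0.1],
  [0,0,-0.1],
  [0,0,-0.1],
  [0,0,-0.1],
], grip=[150,130,80,0,0,0], spin=[0,0,0,0,0,0])

```text
time_s: 10.92
tool_pos: [0.5108, -0.102, 0.1822]
tool_rot: [1.0, -0.031, -0.0, 0.0]
force: [0.2, 0.3, 0.5]
gripper_width: 0.898
```

Request:
move_arm([
  [0,0,-1],
  [0,0,-3],
  [0,0,-6],
  [0,0,-9],
  [0,0,-12],
  [0,0,-12],
  [0,0,-12],
], grip=[0,0,0,0,0,0,0], spin=[0,0,0,0,0,0,0])

```text
time_s: 11.8
tool_pos: [0.5104, -0.1019, 0.3015]
tool_rot: [1.0, -0.031, -0.0, -0.0]
force: [-0.4, 0.3, -0.4]
gripper_width: 1.002
```

```bash
cat > bob.py <<'E'
from m import *
for i in range(3): s=robot.sense(); im,d,w=cloud('wrist')
print(s['time_s'],s['tool_pos'],s['force'],s['gripper_width'])
x,y,z=w[...,0],w[...,1],w[...,2]
q=(np.hypot(x-.511,y+.1025)<.04)&(z>.085)&(z<.2); zt=np.percentile(z[q],97); print('maxz',zt)
tops(w,im,.511,-.1025,(zt-.004,zt+.004),.03); tops(w,im,.511,-.1025,(zt-.009,zt-.004),.03)
n=(np.hypot(x-.511,y+.1025)<.027)&(abs(z-.0755)<.005)&(y>-.1025+.018); print('nose',n.sum(),np.median(z[n]))
save('b%d.png'%int(s['time_s']*10),im)
shift(.513,-.34,.30,-3.6)
E
python3 bob.py
```

```text
11.9 [ 0.5102 -0.1017  0.3007] [-0.2329  0.5729 -0.4482] 0.9989462612903709
maxz 0.1443761822834861
top 472 0.1436194808332127 [ 0.5111 -0.1021  0.1436] circ [ 0.5111 -0.1024  0.0095]
top 662 0.13767453736935875 [ 0.5112 -0.1007  0.1377] circ [ 0.5111 -0.1024  0.0154]
nose 229 0.0758118518672819
shift cm [ 1.7543 23.7631  0.0484] spin 0.0008558638917270933 yaw -3.5509626111663875 tilt [-0.0024  0.0011 -1.    ]
```

The bobbin stands upright in the socket about 6 mm short of home (button 67.9 mm above the nose, against 62 mm at home). Now to the tapper.

Request:
move_arm([
  [0.3,5,0],
  [0.7,11,0],
  [1.2,17,0],
  [1.6,22,0],
  [1.8,25.5,0],
  [1.8,26,0],
  [1.8,26,0],
], grip=[0,0,0,0,0,0,0], spin=[0,0,0,0,0,0,0])

```text
time_s: 12.82
tool_pos: [0.5125, -0.362, 0.3013]
tool_rot: [1.0, -0.031, -0.001, -0.001]
force: [0.2, 0.1, 0.1]
gripper_width: 0.997
```

```bash
cat > tap.py <<'E'
from m import *
for i in range(3): s=robot.sense(); im,d,w=cloud('wrist')
print(s['time_s'],s['tool_pos'],s['joint_velocities'].round(2))
x,y,z=w[...,0],w[...,1],w[...,2]
r=(abs(x-.513)<.08)&(abs(y+.34)<.08)
def edge(lo,hi):
    m=r&(z>lo)&(z<hi); 
    if m.sum()<10: return
    c=max(cv2.findContours(m.astype(np.uint8),cv2.RETR_EXTERNAL,cv2.CHAIN_APPROX_NONE)[0],key=len)[:,0]
    c=circ(w[c[:,1],c[:,0],:2]); print(lo,m.sum(),np.median(z[m]),w[m].mean(0),'circ',c); return c
edge(.003,.008);edge(.0145,.020);edge(.076,.086)
for a,b in((.025,.035),(.035,.045),(.045,.055),(.055,.065)):
    P=w[r&(z>a)&(z<b)]
    if len(P)>15: print('handle',a,len(P),least_squares(lambda c:np.hypot(P[:,0]-c[0],P[:,1]-c[1])-.013,[.51,-.342],loss='soft_l1',f_scale=.001).x)
save('t%d.png'%int(s['time_s']*10),im); np.savez('t.npz',im=im,w=w)
E
python3 tap.py; ls pics
```

```text
12.925 [ 0.5128 -0.3613  0.3019] [ 0.   -0.01 -0.   -0.   -0.   -0.  ]
0.003 5126 0.005900120589255792 [ 0.5105 -0.3302  0.0059] circ [ 0.5109 -0.3351  0.0541]
0.0145 823 0.01779547635595341 [ 0.513  -0.3369  0.0177] circ [ -2.9323 156.7767 157.1567]
0.076 337 0.08149359981510673 [ 0.5127 -0.3416  0.0808] circ [ 0.5126 -0.3422  0.0097]
handle 0.025 28 [ 0.5125 -0.3429]
handle 0.035 23 [ 0.5125 -0.3429]
handle 0.045 32 [ 0.5125 -0.3429]
handle 0.055 33 [ 0.5125 -0.3429]
b119.png
h75.png
h87.png
s4.png
scene0.png
t129.png
top0.png
w1.png
w2.png
w3.png
```

Request:
move_arm([
  [-0.13,-1.8,0],
  [-0.13,-1.8,2],
  [-0.13,-1.8,7],
  [-0.13,-1.8,12],
  [-0.13,-1.8,16.5],
  [-0.13,-1.8,18.4],
  [-0.13,-1.8,18.4],
  [-0.13,-1.8,18.4],
], grip=[0,0,0,0,0,0,0,0], spin=[0,0,0,0,0,0,0,0])

```text
time_s: 13.98
tool_pos: [0.5135, -0.3455, 0.1203]
tool_rot: [1.0, -0.031, 0.001, 0.001]
force: [-0.2, -1.0, 0.4]
gripper_width: 1.0
```

Request:
move_arm([
  [0,0,0],
  [0,0,0],
  [0,0,0],
  [0,0,0],
  [0,0,0],
  [0,0,0],
  [0,0,0],
  [0,0,0],
], grip=[255,255,255,255,255,255,255,255], spin=[0,0,0,0,0,0,0,0], squeeze=50)

```text
time_s: 14.98
tool_pos: [0.5124, -0.3446, 0.1181]
tool_rot: [1.0, -0.031, -0.0, -0.0]
force: [-0.9, 0.2, -0.5]
gripper_width: 0.277
```

Request:
move_arm([
  [0,0,-0.5],
  [0,0,-2],
  [0,0,-6],
  [0,0,-11],
  [0,0,-15.5],
  [0,0,-17.5],
  [0,0,-17.5],
], grip=[255,255,255,255,255,255,255], spin=[0,0,0,0,0,0,0])

```text
time_s: 15.85
tool_pos: [0.5128, -0.3449, 0.2946]
tool_rot: [1.0, -0.031, 0.001, 0.001]
force: [0.1, -0.3, -2.5]
gripper_width: 0.273
```

```bash
cat > ht.py <<'E'
from m import *
for i in range(3): s=robot.sense(); im,d,w=cloud('wrist')
print(s['time_s'],s['tool_pos'],s['force'],s['gripper_width'])
M=R.from_quat(s['tool_rot']).as_matrix(); t=(w-s['tool_pos'])@M
X,Y,Z=t[...,0],t[...,1],t[...,2]
for a,b in((.04,.0425),(.053,.058),(.058,.064),(.064,.07),(.08,.09),(.09,.1)):
    q=(abs(X)<.014)&(abs(Y)<.03)&(Z>a)&(Z<b)
    if q.sum()>15:
        P=t[q]; print('slice',a,q.sum(),least_squares(lambda c:np.hypot(P[:,0]-c[0],P[:,1]-c[1])-.013,[0,0],loss='soft_l1',f_scale=.001).x)
m=(abs(X)<.014)&(abs(Y)<.03)&(Z>.03)&(Z<.05); zt=np.percentile(Z[m],3); m&=Z<zt+.003
print('top',zt,t[m].mean(0),m.sum())
m=(np.hypot(X,Y)<.035)&(abs(Z-.101)<.004);print('head top',m.sum(),t[m].mean(0), np.linalg.lstsq(np.c_[X[m],Y[m],np.ones(m.sum())],Z[m],rcond=None)[0] if m.sum()>9 else '')
save('t%d.png'%int(s['time_s']*10),im); np.savez('ht.npz',im=im,w=w,t=t)
shift(.511,-.1042,.29,-3.6)
E
python3 ht.py
```

```text
15.95 [ 0.5118 -0.344   0.291 ] [-0.7054  0.2862 -3.0274] 0.27452648065211227
slice 0.04 335 [0.0001 0.0015]
slice 0.053 265 [ 0.0002 -0.0018]
slice 0.058 296 [ 0.0002 -0.0019]
slice 0.064 258 [ 0.0002 -0.0019]
slice 0.08 307 [ 0.0002 -0.0018]
slice 0.09 677 [ 0.0002 -0.0043]
top 0.03306513766817235 [-0.0001 -0.0033  0.0348] 492
head top 2005 [ 0.0002 -0.0165  0.1003] [ 0.0002 -0.0645  0.0993]
shift cm [ -1.5535 -23.9155   0.1228] spin 0.0007666745265186847 yaw -3.5560727853702803 tilt [-0.0032  0.0033 -1.    ]
```

Request:
move_arm([
  [-0.2,-3,0],
  [-0.5,-8,0],
  [-0.9,-13.5,0],
  [-1.2,-18.5,0],
  [-1.5,-22,0],
  [-1.55,-23.6,0],
  [-1.55,-23.9,0],
  [-1.55,-23.9,0],
], grip=[255,255,255,255,255,255,255,255], spin=[0,0,0,0,0,0,0,0])

```text
time_s: 17.0
tool_pos: [0.5118, -0.106, 0.2928]
tool_rot: [1.0, -0.031, -0.0, 0.0]
force: [-0.1, -0.5, -2.7]
gripper_width: 0.272
```

```bash
python3 ht.py; python3 - <<'E'
from m import *
im,d,w=cloud('scene'); save('s5.png',cv2.resize(im[100:310,80:360],(640,480)))
E
```

```text
17.1 [ 0.5118 -0.1062  0.293 ] [-0.3741 -0.5312 -1.9407] 0.2739885708270541
slice 0.04 351 [0.0002 0.0015]
slice 0.053 283 [ 0.0002 -0.0018]
slice 0.058 288 [ 0.0001 -0.0019]
slice 0.064 264 [ 0.0002 -0.0019]
slice 0.08 309 [ 0.0002 -0.0018]
slice 0.09 696 [ 0.0001 -0.0047]
top 0.033219012615040504 [ 0.0001 -0.0034  0.0351] 629
head top 1984 [ 0.0003 -0.0165  0.1003] [-0.0005 -0.0568  0.0993]
shift cm [-0.096  -0.1886  0.3118] spin -0.0005230985663851051 yaw -3.6299713401232125 tilt [-0.0001 -0.0002 -1.    ]
```

View pics/s5.png

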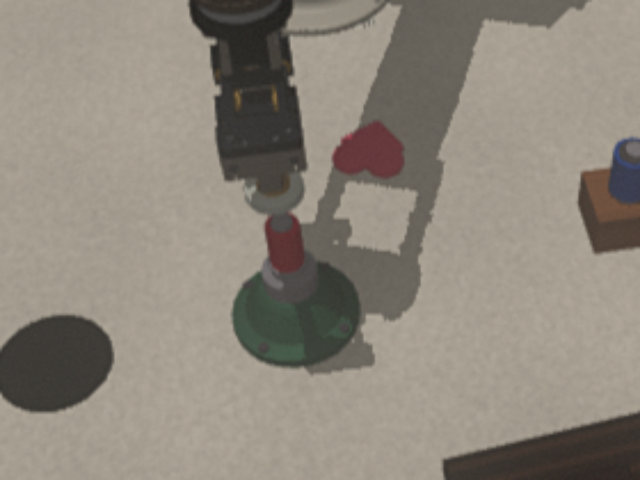

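The bobbin stands in the nose at about (285,245) with the white head straight above it at (273,190), and the pad is empty. Descending.

Request:
move_arm([
  [-0.1,-0.2,0.5],
  [-0.1,-0.2,1.5],
  [-0.1,-0.2,2.5],
  [-0.1,-0.2,3],
  [-0.1,-0.2,3.1],
  [-0.1,-0.2,3.1],
], grip=[255,255,255,255,255,255], spin=[0,0,0,0,0,0])

```text
time_s: 17.95
tool_pos: [0.511, -0.1031, 0.2624]
tool_rot: [1.0, -0.031, 0.0, 0.0]
force: [0.2, 0.1, -3.0]
gripper_width: 0.27
```

Request:
move_arm([
  [0,0,0.1],
  [0,0,0.2],
  [0,0,0.3],
  [0,0,0.4],
  [0,0,0.4],
], grip=[255,255,255,255,255], spin=[0,0,0,0,0])

```text
time_s: 18.58
tool_pos: [0.5109, -0.103, 0.2581]
tool_rot: [1.0, -0.031, -0.0, -0.0]
force: [0.6, -0.2, -2.8]
gripper_width: 0.272
```

Request:
move_arm([
  [0,0,0.1],
  [0,0,0.2],
  [0,0,0.2],
], grip=[255,255,255], spin=[0,0,0])

```text
time_s: 18.95
tool_pos: [0.5109, -0.103, 0.2561]
tool_rot: [1.0, -0.031, -0.0, -0.0]
force: [-0.3, 0.0, -2.6]
gripper_width: 0.272
```

Request:
move_arm([
  [0,0,0.1],
  [0,0,0.15],
  [0,0,0.15],
], grip=[255,255,255], spin=[0,0,0])

```text
time_s: 19.32
tool_pos: [0.5112, -0.1031, 0.2553]
tool_rot: [1.0, -0.031, 0.0, 0.0]
force: [-1.2, -0.4, 2.2]
gripper_width: 0.275
```

Request:
move_arm([
  [0,0,0.1],
  [0,0,0.15],
  [0,0,0.15],
], grip=[255,255,255], spin=[0,0,0])

```text
time_s: 19.7
tool_pos: [0.5112, -0.1031, 0.2536]
tool_rot: [1.0, -0.031, 0.0, 0.0]
force: [-0.9, 1.0, 5.5]
gripper_width: 0.27
```

Request:
move_arm([
  [0,0,0.1],
  [0,0,0.15],
  [0,0,0.15],
], grip=[255,255,255], spin=[0,0,0])

```text
time_s: 20.08
tool_pos: [0.5112, -0.1031, 0.2525]
tool_rot: [1.0, -0.031, 0.001, 0.0]
force: [-1.0, 0.7, 5.7]
gripper_width: 0.272
```

Request:
move_arm([
  [0,0,0.05],
  [0,0,0.1],
  [0,0,0.1],
], grip=[255,255,255], spin=[0,0,0])

```text
time_s: 20.45
tool_pos: [0.5113, -0.1032, 0.2517]
tool_rot: [1.0, -0.031, 0.001, 0.0]
force: [-1.1, 0.6, 7.3]
gripper_width: 0.272
```

Request:
move_arm([
  [0,0,0.05],
  [0,0,0.05],
  [0,0,0.05],
], grip=[255,255,255], spin=[0,0,0])

```text
time_s: 20.82
tool_pos: [0.5114, -0.1032, 0.2514]
tool_rot: [1.0, -0.031, 0.001, 0.0]
force: [-2.6, 1.6, 8.3]
gripper_width: 0.276
```

Request:
move_arm([
  [0,0,0.05],
  [0,0,0.1],
  [0,0,0.1],
], grip=[255,255,255], spin=[0,0,0])

```text
time_s: 21.2
tool_pos: [0.5115, -0.1032, 0.2507]
tool_rot: [1.0, -0.031, 0.001, 0.0]
force: [-2.5, 0.6, 10.0]
gripper_width: 0.271
```

Request:
move_arm([
  [0,0,0.05],
  [0,0,0.05],
  [0,0,0.05],
], grip=[255,255,255], spin=[0,0,0])

```text
time_s: 21.58
tool_pos: [0.5115, -0.1032, 0.2503]
tool_rot: [1.0, -0.031, 0.001, 0.0]
force: [-1.8, 1.6, 11.1]
gripper_width: 0.272
```

Request:
move_arm([
  [0,0,0.05],
  [0,0,0.05],
  [0,0,0.05],
], grip=[255,255,255], spin=[0,0,0])

```text
time_s: 21.95
tool_pos: [0.5116, -0.1033, 0.2501]
tool_rot: [1.0, -0.031, 0.001, 0.0]
force: [-2.9, 1.1, 12.2]
gripper_width: 0.274
```

Request:
move_arm([
  [0,0,0.05],
  [0,0,0.05],
  [0,0,0.05],
], grip=[255,255,255], spin=[0,0,0])

```text
time_s: 22.32
tool_pos: [0.5116, -0.1033, 0.2501]
tool_rot: [1.0, -0.031, 0.001, 0.0]
force: [-3.7, 1.6, 13.3]
gripper_width: 0.274
```

Request:
move_arm([
  [0,0,0.05],
  [0,0,0.05],
  [0,0,0.05],
], grip=[255,255,255], spin=[0,0,0])

```text
time_s: 22.7
tool_pos: [0.5117, -0.1033, 0.2501]
tool_rot: [1.0, -0.031, 0.001, 0.001]
force: [-5.2, 2.2, 15.9]
gripper_width: 0.276
```

```bash
python3 ht.py; python3 - <<'E'
from m import *
w=np.load('ht.npz')['w'];im=np.load('ht.npz')['im']
cv2.imwrite('pics/w6.png',cv2.resize(im[60:320,180:400,::-1],(660,580)))
x,y,z=w[...,0],w[...,1],w[...,2]
for a in np.arange(.07,.095,.002):
    q=(np.hypot(x-.511,y+.1025)<.03)&(z>a)&(z<a+.002); print(round(a,3),q.sum(),np.hypot(x-.511,y+.1025)[q].max() if q.any() else '')
E
```

```text
22.8 [ 0.5117 -0.1033  0.2501] [-4.7162  2.9276 16.1338] 0.27025577267304524
slice 0.04 354 [0.0003 0.0015]
slice 0.053 276 [ 0.0002 -0.0019]
slice 0.058 295 [ 0.0002 -0.0019]
slice 0.064 263 [ 0.0002 -0.0019]
slice 0.08 311 [ 0.0001 -0.0019]
slice 0.09 771 [-0.     -0.0261]
top 0.03329660478349912 [-0.     -0.0032  0.0352] 776
head top 1994 [ 0.0001 -0.0166  0.1002] [-0.0001 -0.0566  0.0993]
shift cm [-0.0548  0.0982 -3.9916] spin 0.0010732472657766223 yaw -3.5385074612970375 tilt [ 0.0024 -0.0012 -1.    ]
0.07 21 0.025983011223641207
0.072 33 0.025955939609824268
0.074 482 0.025947558633630467
0.076 299 0.025906799127302867
0.078 19 0.018180506664289903
0.08 84 0.01803322292861326
0.082 59 0.01760003365748643
0.084 16 0.015995271673780714
0.086 18 0.015735042484459456
0.088 19 0.015774533182833582
0.09 11 0.01544602938252867
0.092 14 0.016206561893678913
0.094 9 0.01565705349749698
```

View pics/w6.png

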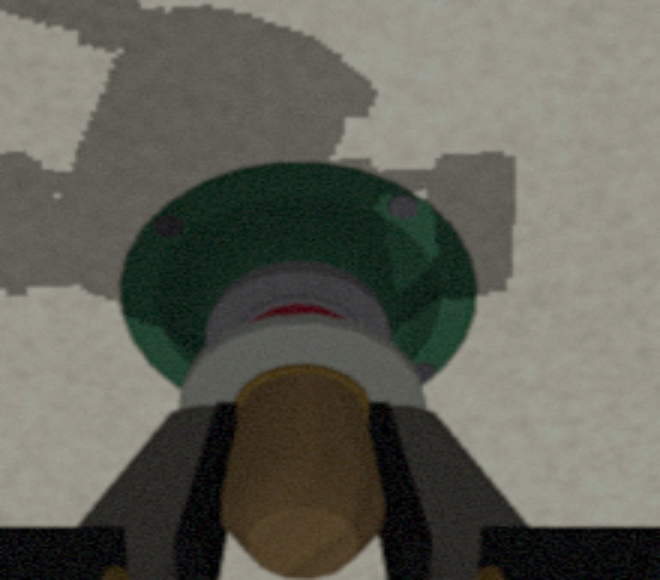

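The drum and collar sit under the white head and the gap has closed: the height has stalled at 0.2501 m while force rises, and the collar top is about 6 mm above the nose. One more small push, then back off.

Request:
move_arm([
  [0,0,0.04],
  [0,0,0.04],
  [0,0,0.04],
  [0,0,0.04],
], grip=[255,255,255,255], spin=[0,0,0,0])

```text
time_s: 23.35
tool_pos: [0.5118, -0.1033, 0.2501]
tool_rot: [1.0, -0.031, 0.001, 0.001]
force: [-6.0, 0.8, 19.6]
gripper_width: 0.276
```

Request:
move_arm([
  [0,0,-0.1],
  [0,0,-0.25],
  [0,0,-0.5],
  [0,0,-1],
  [0,0,-2.5],
  [0,0,-4.5],
  [0,0,-4.6],
  [0,0,-4.6],
], grip=[255,255,255,255,255,255,255,255], spin=[0,0,0,0,0,0,0,0])

```text
time_s: 24.35
tool_pos: [0.5108, -0.103, 0.2925]
tool_rot: [1.0, -0.031, -0.0, -0.0]
force: [-0.2, 0.1, -2.0]
gripper_width: 0.273
```

Request:
move_arm([
  [0.2,3,0],
  [0.5,8,0],
  [0.9,13.5,0],
  [1.2,18.5,0],
  [1.5,22,0],
  [1.5,23.4,0],
  [1.5,23.7,0],
  [1.5,23.7,0],
], grip=[255,255,255,255,255,255,255,255], spin=[0,0,0,0,0,0,0,0])

```text
time_s: 25.35
tool_pos: [0.5113, -0.3393, 0.2925]
tool_rot: [1.0, -0.031, -0.0, -0.0]
force: [0.2, -0.4, -2.7]
gripper_width: 0.273
```

```bash
python3 ht.py; python3 - <<'E'
from m import *
shift(.512,-.341,.1185,-3.6)
im,d,w=cloud('top'); x,y,z=w[...,0],w[...,1],w[...,2]
q=(np.hypot(x-.511,y+.1025)<.04)&(z>.1)&(z<.2)
if q.any(): print('bobbin',np.percentile(z[q],95),w[q&(z>.13)].mean(0))
E
```

```text
25.45 [ 0.5115 -0.3392  0.2928] [ 0.6937  0.3056 -3.4733] 0.268163068014512
slice 0.04 337 [0.0001 0.0015]
slice 0.053 277 [ 0.0002 -0.0018]
slice 0.058 292 [ 0.0002 -0.0019]
slice 0.064 269 [ 0.0001 -0.0019]
slice 0.08 310 [ 0.0002 -0.0018]
slice 0.09 683 [ 0.0003 -0.0045]
top 0.03309317044338468 [-0.     -0.0035  0.0348] 501
head top 2000 [ 0.0002 -0.0165  0.1003] [ 0.0003 -0.0618  0.0993]
shift cm [ -1.4712 -23.4674   0.2941] spin 0.0021704090583543056 yaw -3.4756447211393304 tilt [-0.      0.0003 -1.    ]
shift cm [ 0.0646  0.1683 17.4368] spin 0.0021704090583543056 yaw -3.4756447211393304 tilt [-0.      0.0003 -1.    ]
bobbin 0.13891849604475082 [ 0.5101 -0.1029  0.1344]
```

The bobbin stays home with its top at about 0.138 m, and the tapper did not slip in the grip. Lowering the tapper to its pad.

Request:
move_arm([
  [0,0,2],
  [0,0,6],
  [0,0,10],
  [0,0,13.5],
  [0,0,15.5],
  [0,0,16.7],
  [0,0,17.1],
  [0,0,17.1],
], grip=[255,255,255,255,255,255,255,255], spin=[0,0,0,0,0,0,0,0])

```text
time_s: 26.55
tool_pos: [0.5117, -0.3409, 0.1227]
tool_rot: [1.0, -0.031, 0.001, 0.001]
force: [0.2, -0.5, -3.0]
gripper_width: 0.274
```

Request:
move_arm([
  [0,0,0.1],
  [0,0,0.2],
  [0,0,0.2],
  [0,0,0.2],
], grip=[255,255,255,255], spin=[0,0,0,0])

```text
time_s: 27.05
tool_pos: [0.5112, -0.3405, 0.1199]
tool_rot: [1.0, -0.031, 0.0, 0.0]
force: [-0.1, -0.9, -3.2]
gripper_width: 0.273
```

Request:
move_arm([
  [0,0,0.1],
  [0,0,0.15],
  [0,0,0.15],
], grip=[255,255,255], spin=[0,0,0])

```text
time_s: 27.42
tool_pos: [0.5112, -0.3405, 0.1182]
tool_rot: [1.0, -0.031, -0.0, -0.0]
force: [-0.5, -0.0, -1.9]
gripper_width: 0.271
```

Request:
move_arm([
  [0,0,0.05],
  [0,0,0.05],
  [0,0,0.05],
], grip=[255,255,255], spin=[0,0,0])

```text
time_s: 27.8
tool_pos: [0.5112, -0.3405, 0.1181]
tool_rot: [1.0, -0.031, -0.0, 0.0]
force: [-1.5, 1.3, 2.1]
gripper_width: 0.27
```

The tapper is on the pad. Releasing and retreating.

Request:
move_arm([
  [0,0,-0.05],
  [0,0,-0.05],
  [0,0,-0.05],
  [0,0,-0.05],
  [0,0,-0.05],
  [0,0,-0.05],
  [0,0,-0.05],
  [0,0,-0.05],
], grip=[175,160,120,60,0,0,0,0], spin=[0,0,0,0,0,0,0,0])

```text
time_s: 28.8
tool_pos: [0.5112, -0.3405, 0.1183]
tool_rot: [1.0, -0.031, -0.0, -0.0]
force: [0.1, -0.4, 0.5]
gripper_width: 0.994
```

Request:
move_arm([
  [0,0,-1],
  [0,0,-4],
  [0,0,-9],
  [0,0,-14],
  [0,2,-18],
  [0,2.5,-18],
  [0,2.5,-18],
  [0,2.5,-18],
], grip=[0,0,0,0,0,0,0,0], spin=[0,0,0,0,0,0,0,0])

```text
time_s: 29.8
tool_pos: [0.5092, -0.3645, 0.2962]
tool_rot: [1.0, -0.031, -0.001, -0.001]
force: [-0.3, 0.5, 0.4]
gripper_width: 0.999
```

```bash
python3 tap.py; python3 - <<'E'
from m import *
print(robot.sense()['gripper_width'],robot.sense()['force'])
im,d,w=cloud('scene'); save('s7.png',cv2.resize(im[100:310,60:460],(800,420)))
for nm,w0 in(('before',np.load('scene0.npz')['w']),('now',w)):
    x,y,z=w0[...,0],w0[...,1],w0[...,2]
    for X,Y in((.511,-.1035),(.4812,.3268),(.4756,.2446)):
        q=(np.hypot(x-X,y-Y)<.03)&(z>.104)&(z<.2); print(nm,q.sum(),w0[q].mean(0) if q.any() else '',z[q].max() if q.any() else '')
E
```

```text
29.9 [ 0.5093 -0.3646  0.2966] [-0.   -0.   -0.01 -0.   -0.   -0.  ]
0.003 5269 0.005879908066312556 [ 0.5109 -0.3316  0.0059] circ [ 0.5109 -0.3351  0.0541]
0.0145 886 0.017781151774591775 [ 0.5118 -0.3337  0.0178] circ [ 0.5115 -0.3384  0.0251]
0.076 355 0.08126814414602612 [ 0.5116 -0.3377  0.0806] circ [-21.1508  56.4024  60.7347]
handle 0.025 19 [ 0.5115 -0.3389]
handle 0.035 25 [ 0.5115 -0.339 ]
handle 0.045 27 [ 0.5115 -0.3389]
handle 0.055 28 [ 0.5115 -0.3389]
0.9990799142976382 [ 0.3635 -0.4567 -0.1198]
before 0  
before 67 [0.4847 0.3221 0.1098] 0.11406794502049178
before 172 [0.4807 0.2432 0.1074] 0.11470176470158777
now 265 [ 0.519  -0.1054  0.1252] 0.13912102661381787
now 65 [0.4844 0.3223 0.1094] 0.11472517517304182
now 159 [0.4802 0.2431 0.1075] 0.11481305917169049
```

View pics/s7.png

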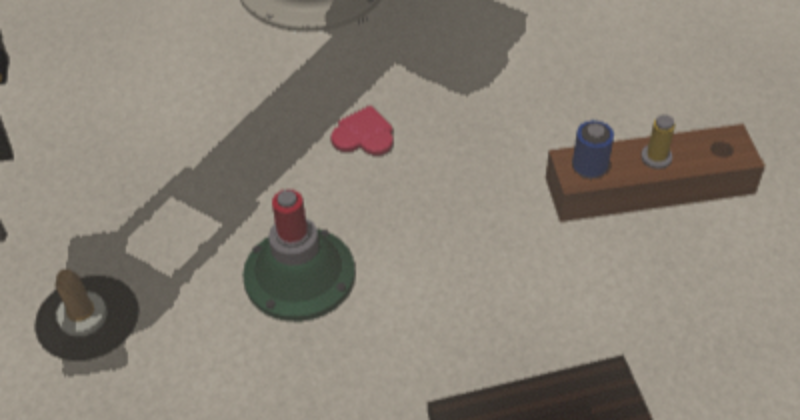

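The red bobbin sits on the nose at (288,215), the tapper stands upright on its pad at (75,300), and blue (593,150) and yellow (660,140) are unmoved in the rack.

```bash
python3 -c "
from workcell import robot; print(robot.close_job())"
```

```text
the job is handed in; nothing more can be done
None
```

I fitted the red bobbin to the spindle and handed the job in at about 30 s of the 72 s allowed. The job interface reports no verdict.

- **Placing:** I let the bobbin go in the socket about 6 mm short of home. Its button was 67.9 mm above the nose, against 62 mm when home.
- **Pressing:** I pressed it down with the tapper in small steps. The height stalled at 0.2501 m while the force kept rising to 19.6 N measured, which is about 22 N on the bobbin once the tapper's weight is allowed for.
- **Seating:** The collar top measured about 6 mm above the nose, so the shoulder was down on it. After I lifted off, the bobbin's top stayed at about 0.138 m, which is home height within 1–2 mm of depth noise. I judged seating by this depth and the force stall, since there was no direct view of the gap.
- **Tapper:** It stands upright on the pad, about 4 mm from its centre.
- **Everything else:** Blue and yellow measured within 1 mm of where they started. The gripper is open and clear of everything.

Two checks were unreliable. The last circle fit to the tapper's top failed, but the fits to its handle and head agreed. While pressing, a side force of up to about 6 N built up, with no visible tilt.

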